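# Turn the sample carousel to its free wide slot and load a slide cassette

## Task

First turn the sample carousel, by pushing its upright posts, until its empty wide slot squarely faces the loading lane. Then take the tall slide cassette from the rack, stand it on its long edge in the lane and let go, and push it with the fingertips fully home into the slot, so that it ends upright against the hub. Leave the two low cassettes, the bottle and the beaker where they stand, and do not topple the cassette.

Things in the scene. Friction and masses are not known exactly. Their poses are not given: they have to be found in the camera images.
- carousel_base: Fixed base of the sample carousel; origin on its axis at worktop height, z up. The loading lane lies along its own -x (towards the robot at yaw 0); a white reader head 125 mm high stands on its +x side (x = 67 to 175 mm, 90 mm wide). The turning disc is 236 mm across, its top 12 mm above the worktop, level with the lane floor.
- carousel_rotor (a joint): Angle of the carousel in rad, counter-clockwise from above. At 0 the empty wide slot points along the base's +x (to the reader head); at +pi or -pi it faces the lane. Turns against light friction (about 0.1 N m), stays where it is left; end stops at -6.2 and 6.2.
- slot_mouth (a point): Mouth of the empty wide slot (16 mm wide, flared mouth), 92 mm from the axis, at its floor, 12 mm above the worktop; x points outward. Counter-clockwise from it, 60 deg apart, five more radial slots: filled, empty but narrow (7 mm), filled, filled, narrow. Fins 16 mm high reach to 101 mm from the axis. Cassettes in filled slots are fixed, 10 mm thick, tops at 72 mm, outer ends 92 mm from the axis.
- post_top (a point): Top centre of the post 30 deg counter-clockwise of the wide slot. Six steel posts, 10 mm across, stand on the disc 108 mm from the axis, one half-way between each two slots (30, 90, ... 330 deg from the wide slot), from 12 to 72 mm above the worktop; the carousel is turned by pushing them sideways.
- slot_home (a point): Where the tall cassette's centre is when fully home in the wide slot (inner end against the hub, 42 mm across): 56.5 mm from the axis, 42 mm above the worktop; its outer end is then 92 mm from the axis. x points outward along the slot, z up.
- load_point (a point): Point on the fixed base at which the slot mouth must come to lie: 92 mm from the axis on the lane's centre line, 12 mm above the worktop.
- lane_mid (a point): Where the tall cassette's centre is when it stands mid-lane: 156 mm from the axis, 42 mm above the worktop; x along the lane towards the axis, z up. The lane: a channel from 122 to 192 mm from the axis, flaring out to 203 mm, open above and at both ends: floor at 12 mm, walls 17 mm apart to 22 mm, then lips that widen to 34 mm at 30 mm.
- rack: Fixed white plastic rack, 90 x 160 x 24 mm, origin under its centre. Three slots along its x, 55 mm apart along its y (at -55, 0 and 55 mm), slot floor 8 mm and slot walls 24 mm above the worktop, 13 mm between walls. It holds one tall and two low cassettes in any order.
- tall_cassette_mid (a point): Centre of the tall slide cassette to be loaded: a loose grey plate 70 mm long (its x), 10 mm thick (its y), 60 mm high (its z), about 60 to 130 g, standing on its long edge in the rack, top 68 mm above the worktop; the same turned end for end.
- low_cassette_a_mid (a point): Centre of a low cassette, 70 x 10 x 40 mm, standing on edge in the rack; to be left alone. Axes as the tall one's.
- low_cassette_b_mid (a point): Centre of the other low cassette, 70 x 10 x 40 mm, standing on edge in the rack; to be left alone.
- brown_bottle_mid (a point): Brown glass bottle 44 mm across, 104 mm high, 50 mm above its underside; stands near the front edge between carousel and rack; to be left alone.
- small_beaker_mid (a point): Beaker 70 mm across, 92 mm high, 50 mm above its underside; stands right of the carousel; to be left alone.

How it is judged:
On the way, in this order (a step that is already met when the one before it is completed fails the run):
1. the empty wide slot faces the loading lane (mouth within 7 mm of the load point) and the carousel is at rest, the tall cassette still in the rack (horizontal distance between slot_mouth and load_point below 0.007 m and velocity of joint carousel_rotor between -0.03 and 0.03 rad/s and distance of tall_cassette_mid from where it was at the start of the episode below 0.02 m), for 0.2 s.
2. the tall cassette stands on its long edge in the lane, let go (horizontal distance between slot_mouth and load_point below 0.007 m and angle between tall_cassette_mid's own z axis and vertical below 0.12 rad and contact force between the fingers and tall_cassette below 0.05 N and x of tall_cassette_mid in the frame of lane_mid between -0.028 and 0.025 m and y of tall_cassette_mid in the frame of lane_mid between -0.006 and 0.006 m and z of tall_cassette_mid in the frame of lane_mid between -0.006 and 0.006 m and angle between the x axis of tall_cassette_mid and the x axis of lane_mid, either way round below 0.16 rad), for 0.2 s.
At the end, for the whole second after the job is handed in: The tall cassette stands upright (within 0.12 rad) on its long edge in the wide slot, fully home (within 6 mm along the slot, 5 mm across it and in height, in line within 0.12 rad), at rest and released, with the slot still facing the lane (mouth within 10 mm of the load point) (horizontal distance between slot_mouth and load_point below 0.01 m and angle between tall_cassette_mid's own z axis and vertical below 0.12 rad and contact force between the fingers and tall_cassette below 0.05 N and x of tall_cassette_mid in the frame of slot_home between -0.006 and 0.006 m and y of tall_cassette_mid in the frame of slot_home between -0.005 and 0.005 m and z of tall_cassette_mid in the frame of slot_home between -0.005 and 0.005 m and angle between the x axis of tall_cassette_mid and the x axis of slot_home, either way round below 0.12 rad and linear speed of tall_cassette below 0.02 m/s); the robot touches nothing.
It fails at once if a low cassette moved from its place by more than 25 mm (distance of low_cassette_a_mid from where it was at the start of the episode above 0.025 m).
It fails at once if a low cassette moved from its place by more than 25 mm (distance of low_cassette_b_mid from where it was at the start of the episode above 0.025 m).
It fails at once if the bottle moved from its place by more than 25 mm (distance of brown_bottle_mid from where it was at the start of the episode above 0.025 m).
It fails at once if the beaker moved from its place by more than 25 mm (distance of small_beaker_mid from where it was at the start of the episode above 0.025 m).
It fails at once if the tall cassette toppled (angle between tall_cassette_mid's own z axis and vertical above 1.1 rad).
It also fails if it takes over 72 s, if anything falls off the work surface, if the arm or the gripper's body presses on something with over 40 N, if the wrist force passes 120 N, or if a joint passes its speed limit or range.

## Robot

A 7-joint arm with a two-finger parallel gripper is mounted at the origin on a cart in front of the work surface, level with it; the furniture and walls round the work are solid. World frame = base frame: x ahead of the robot, y to its left, z up, the work surface at z = 0. Lengths are in m, angles in rad, forces in N, time in s.
With the tool pointing down it reaches from about 0.425 to 0.875 m from the base axis. Payload 8.4 kg.
Tool frame: the origin (TCP) lies at the very end of the fingers, on their centre line; the grasp point (between the pads) lies 19 mm behind it; z points along the fingers, y is the direction in which the jaws open and shut (so a half turn about z gives the same grasp; the last joint's range is limited). The gripper opens to 85 mm and grips with 20 to 120 N. Pads are 22 mm wide; open, the fingers measure 114 mm over their backs; the gripper's body (76 mm by 85 mm) begins 54 mm behind the grasp point. The pads swing forward as they close: fully open they stand 13 mm farther back than shut.
Start: joints at [-0.099, 0.333, 0.04, 1.465, -0.013, 1.343, -0.059], TCP at [0.65, -0, 0.231] pointing down, gripper open.
Joint ranges: [-2.58, 2.58], [-0.38, 2.09], [-1.3, 1.39], [0.25, 2.4], [-1.5, 4.64], [0.08, 2.09], [-2.65, 2.65]. Speed limits (rad/s): [2.22, 2.22, 2.79, 2.79, 3.14, 3.14, 3.14].

## Interface

Orientations are given as a rotation vector (axis times angle).
In Python, from rig import state, grab_frame, hand_in gives the robot as it stands. The module is installed in compiled form; this text tells all that it offers.
- The arm moves only by the tool send_rows, never from a script. Its argument "commands" is a list that holds one entry, the list of rows, each a list of 6 numbers: the shift along the tool's x, y, z in mm, then the turn, a rotation vector about the tool's x, y, z in degrees. In form: [[[tx, ty, tz, ax, ay, az], ...]]. A call has 1 to 10 rows; each row shifts and turns the commanded pose from where the row before left it, along the tool's axes as they then stand; what a row does not reach is not made up. A row lasts 1/12 s, in which the tool goes at most 41.7 mm and 7.16 degrees, less where a joint would pass 70% of its speed; a pose out of reach is approached as far as the arm can. A call with a gripper value outside its range is refused whole. "grip" is the finger opening in mm, from 0 to 85.4, set as the call begins (left out, the last holds). The fingers move at their own pace and stop on an object; "grip_force" is the grip in N (left out, the last holds). Time passes only in rows, so rows that do not move let the fingers close. It gives the time, the measured TCP pose, the force and the opening at its end, in the units of the state.
- state(): the state, without advancing time (a new reading comes with each control period).
- grab_frame(name): name is "scene" or "side" or "wrist"; returns a dict with "frame" (400x640x3 uint8, blue, green, red), "depth" (400x640 float32, m along the optical axis (not along the pixel's ray), 0 where there is no reading), "K" (3x3 intrinsics, pixels), "R" (3x3) and "t" (3): a world point X has camera coordinates R X + t. Camera axes: x right, y down, z forward; pixel columns grow to the right and rows downward; lengths in m; the calibration is good to about 2 mm. A picture is of the moment at which its call begins.
- hand_in(): hands the job in, once; it reports no verdict.
The state is a dict: "clock": time; "q": joint angles; "joint_velocities": joint speeds; "effort": joint torques, N m; "eef_pos": TCP position; "ee_rot": TCP orientation; "contact_force": force on the tool from outside, world axes, zero at the start; "moment": the same for the moment, N m; "opening": finger opening in m.
Only numpy, scipy, OpenCV 4.12 (cv2) and the standard library are available. Lean on these libraries where they do the work, as an engineer would, in place of code of your own. Each camera call takes 0.05 s, during which the arm holds its last target. There are 200 camera calls.

## Working session

There is one attempt and no reset: what is moved stays moved. The work goes in short steps, Python scripts to look and compute and a tool call to move; the robot and the scene stay as the last step left them, time stands still between calls to the robot, and variables do not carry over. Pictures are saved under pics/ and viewed, about 8 in all and at most 12, crops included, and the job is handed in when it is done.

Besides the shell and the picture viewer there is one more tool, called after "Request:" as a command line: name --argument value ..., lists and objects as JSON in quotes. send_rows: Moves the arm, as the interface text tells. Its arguments: {"type":"object","properties":{"commands":{"type":"array","items":{"type":"array","items":{"type":"array","items":{"type":"number"}}}},"grip":{"type":"number"},"grip_force":{"type":"number"}},"required":["commands"]}

```bash
mkdir -p pics; cat > h.py <<'E'
import numpy as np, cv2
from rig import state, grab_frame, hand_in
def snap(n):
    f=grab_frame(n); np.savez('last_'+n+'.npz',**f); return f
def cloud(f):
    d=f['depth']; K=f['K']; v,u=np.indices(d.shape)
    P=np.stack([(u-K[0,2])/K[0,0]*d,(v-K[1,2])/K[1,1]*d,d],-1)
    return (P-f['t'])@f['R']
def ray(f,u,v,z):
    r=f['R'].T@np.linalg.inv(f['K'])@np.array([u,v,1.]); c=-f['R'].T@f['t']
    return c+r*(z-c[2])/r[2]
def proj(f,X):
    p=f['K']@(f['R']@np.asarray(X)+f['t']); return p[:2]/p[2]
E
python3 - <<'E'
from h import *
print(state())
for n in ('scene','side','wrist'):
    f=snap(n); cv2.imwrite(f'pics/{n}0.png',f['frame']); print(n,-f['R'].T@f['t'],f['R'][2],(f['depth']>0).mean())
E
```

```text
{'clock': 0.0, 'q': array([-0.09922409,  0.33393933,  0.03989322,  1.46630214, -0.01340266,
        1.34329639, -0.05848835]), 'joint_velocities': array([ 0.001777  , -0.00179019, -0.0018973 , -0.00058769, -0.00092526,
        0.00173583, -0.00044125]), 'effort': array([ 4.63630895e-04, -6.58554840e+01,  1.36586554e+00, -4.05554795e+01,
        1.68904377e-02,  1.27170872e-02, -1.99809978e-05]), 'eef_pos': array([ 6.49529947e-01, -2.52602399e-05,  2.30388054e-01]), 'ee_rot': array([-2.22066380e+00, -2.22066191e+00,  1.99116903e-03]), 'contact_force': array([0.90872568, 0.15066288, 0.9400069 ]), 'moment': array([ 0.04376462, -0.00963854,  0.02740423]), 'opening': 0.08517656791796557}
scene [0.05539243 0.82529555 0.79495887] [ 0.39306419 -0.742302   -0.54266775] 0.99598046875
side [0.09050383 0.82965785 0.93298053] [ 0.34582333 -0.71754158 -0.6045993 ] 0.995921875
wrist [0.64929331 0.06861849 0.37344736] [-0.00133057 -0.27275687 -0.96208207] 0.9958984375
```

View pics/scene0.png

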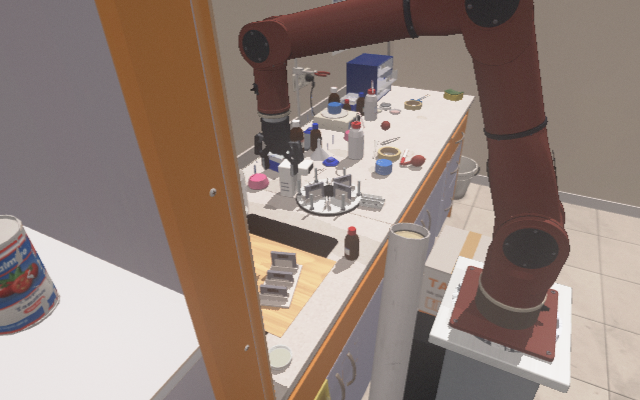

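View pics/wrist0.png

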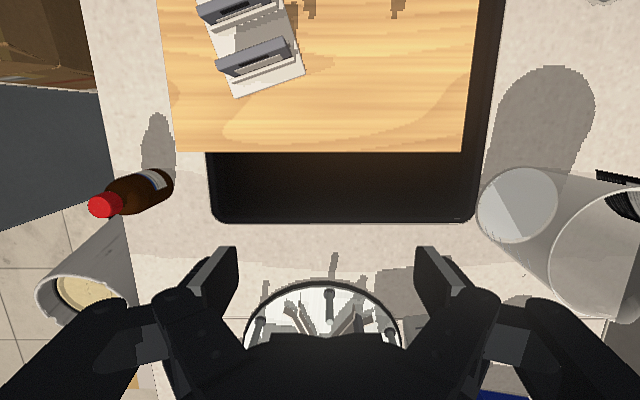

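```bash
python3 - <<'E'
from h import *
w=dict(np.load('last_wrist.npz')); s=dict(np.load('last_scene.npz')); d=dict(np.load('last_side.npz'))
print(w['R'],w['K'][0,0],s['K'][0,0])
for uv in [(130,190),(105,203)]: print('bottle',ray(w,*uv,0.05))
print('car',ray(w,323,330,0.012), ray(s,328,193,.012)); print('rack',ray(w,262,62,.05), ray(s,283,278,.02)); print('bott',ray(s,352,235,.1))
for n,f in(('s',s),('d',d)):
    print(f['frame'].shape)
a=cv2.resize(s['frame'][140:320,220:420],None,fx=4,fy=4,interpolation=cv2.INTER_CUBIC)
c=proj(d,ray(s,310,220,.02)); print(c)
x0,y0=(c-[100,75]).astype(int)
b=cv2.resize(d['frame'][max(y0,0):y0+150,x0:x0+200],None,fx=4,fy=4,interpolation=cv2.INTER_CUBIC)
cv2.imwrite('pics/side1.png',b); print(x0,y0)
E
```

```text
[[ 9.99999041e-01  7.16953244e-06 -1.38504135e-03]
 [ 3.84677224e-04 -9.62082995e-01  2.72756600e-01]
 [-1.33056919e-03 -2.72756871e-01 -9.62082075e-01]] 295.86157341795416 405.27851964331126
bottle [ 0.42818675 -0.01294381  0.05      ]
bottle [ 0.39684091 -0.02826133  0.05      ]
car [ 0.64498277 -0.23206272  0.012     ] [ 0.64822536 -0.28121531  0.012     ]
rack [0.58490411 0.11971014 0.05      ] [0.55239454 0.17013131 0.02      ]
bott [0.42004611 0.01039133 0.1       ]
(400, 640, 3)
(400, 640, 3)
[293.21935868 228.67565461]
193 153
```

View pics/side1.png

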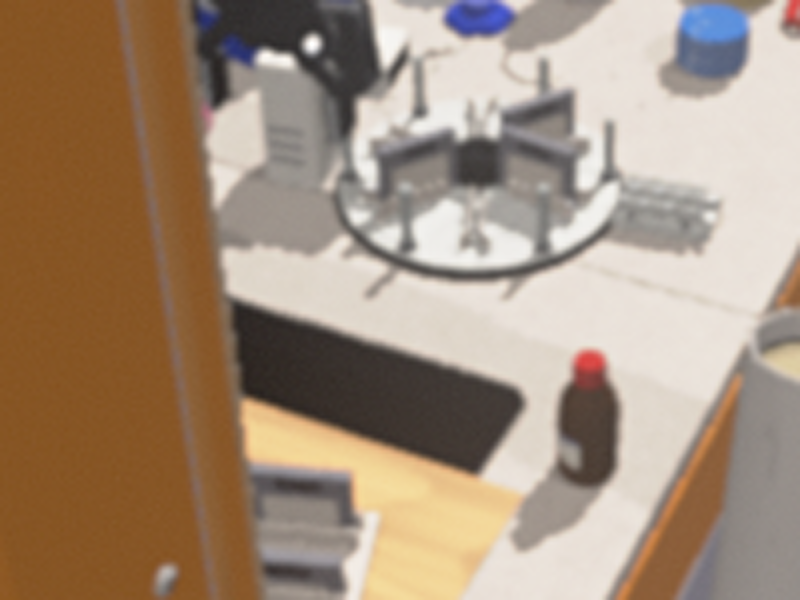

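Request:
send_rows --commands '[[[-31,-5,-5,0,0,0],[-31,-5,-5,0,0,0],[-31,-5,-5,0,0,0],[-31,-5,-5,0,0,0],[-31,-5,-5,0,0,0],[-31,-5,-5,0,0,0],[-31,-5,-5,0,0,0],[-31,-5,-5,0,0,0],[-31,-5,-5,0,0,0],[-31,-5,-5,0,0,0]]]'

```text
clock: 0.98
eef_pos: [0.5994, -0.3114, 0.2813]
ee_rot: [-2.221, -2.221, 0.0]
contact_force: [-0.6, 0.1, 0.6]
opening: 0.0854
```

Request:
send_rows --commands '[[[0,0,0,0,0,0],[0,0,0,0,0,0],[0,0,0,0,0,0]]]'

```text
clock: 1.23
eef_pos: [0.6, -0.3094, 0.2808]
ee_rot: [-2.221, -2.221, -0.0]
contact_force: [-0.0, -0.5, -0.6]
opening: 0.0854
```

```bash
python3 - <<'E'
from h import *
f=snap('wrist'); print(state()['eef_pos'])
cv2.imwrite('pics/wrist2.png',cv2.resize(f['frame'][20:300,120:480],(800,622))[:600])
P=cloud(f)
for v in range(60,260,20): print(v,[tuple(np.round(P[v,u]*1000).astype(int)) for u in (250,330,400)])
E
```

```text
[ 0.60036456 -0.30857295  0.28081124]
60 [(np.int64(500), np.int64(-171), np.int64(1)), (np.int64(605), np.int64(-173), np.int64(12)), (np.int64(694), np.int64(-173), np.int64(12))]
80 [(np.int64(498), np.int64(-196), np.int64(1)), (np.int64(605), np.int64(-197), np.int64(12)), (np.int64(696), np.int64(-197), np.int64(12))]
100 [(np.int64(497), np.int64(-221), np.int64(2)), (np.int64(605), np.int64(-222), np.int64(13)), (np.int64(683), np.int64(-224), np.int64(72))]
120 [(np.int64(495), np.int64(-247), np.int64(1)), (np.int64(605), np.int64(-247), np.int64(12)), (np.int64(700), np.int64(-247), np.int64(12))]
140 [(np.int64(493), np.int64(-275), np.int64(0)), (np.int64(605), np.int64(-269), np.int64(71)), (np.int64(697), np.int64(-272), np.int64(28))]
160 [(np.int64(494), np.int64(-301), np.int64(12)), (np.int64(606), np.int64(-301), np.int64(12)), (np.int64(703), np.int64(-301), np.int64(13))]
180 [(np.int64(489), np.int64(-332), np.int64(-1)), (np.int64(605), np.int64(-321), np.int64(53)), (np.int64(705), np.int64(-330), np.int64(11))]
200 [(np.int64(487), np.int64(-363), np.int64(0)), (np.int64(606), np.int64(-359), np.int64(13)), (np.int64(707), np.int64(-359), np.int64(12))]
220 [(np.int64(485), np.int64(-394), np.int64(0)), (np.int64(606), np.int64(-391), np.int64(8)), (np.int64(712), np.int64(-394), np.int64(1))]
240 [(np.int64(483), np.int64(-427), np.int64(1)), (np.int64(606), np.int64(-427), np.int64(0)), (np.int64(715), np.int64(-427), np.int64(0))]
```

View pics/wrist2.png

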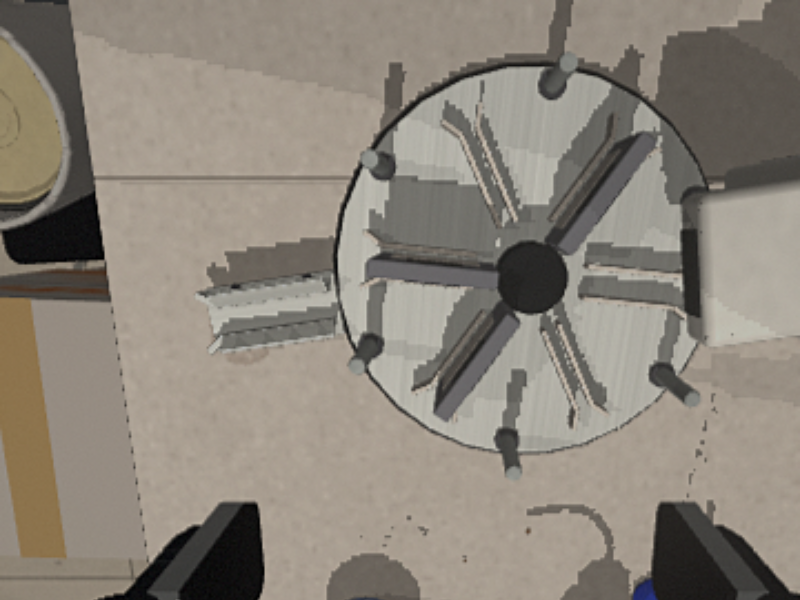

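```bash
python3 - <<'E'
from h import *
f=dict(np.load('last_wrist.npz')); P=cloud(f); z=P[...,2]
g=cv2.cvtColor(f['frame'],cv2.COLOR_BGR2GRAY)
# hub from crop: fit
sc=360/800
print('hub px', ray(f,120+532*sc,20+277*sc,.012))
m=(abs(z-.012)<.004)&(P[...,0]>.5)
m=m.astype(np.uint8)
n,l,st,c=cv2.connectedComponentsWithStats(m); i=1+st[1:,4].argmax()
# rim points: outermost z~12 by angle, robust circle fit
Q=P[(l==i)][:,:2]; ctr=np.array([.64,-.265])
from scipy.optimize import least_squares
for k in range(4):
    r=Q-ctr; a=np.arctan2(r[:,1],r[:,0]); R=np.hypot(*r.T)
    E=[]
    for b in np.arange(-np.pi,np.pi,.05):
        s=(a>=b)&(a<b+.05)&(R<.122)
        if s.sum()>5 and R[s].max()>.11: E.append(Q[s][R[s].argmax()])
    E=np.array(E); o=least_squares(lambda p:np.hypot(*(E-p).T)-.118,ctr,loss='soft_l1',f_scale=.001); ctr=o.x
print('ctr',ctr,len(E),np.median(abs(o.fun)))
# posts
m=((z>.066)&(z<.077)).astype(np.uint8); R=np.hypot(P[...,0]-ctr[0],P[...,1]-ctr[1]); m&=((R>.1)&(R<.116)).astype(np.uint8)
n,l,st,c=cv2.connectedComponentsWithStats(m)
for k in range(1,n):
    if st[k,4]>6:
        q=P[l==k].mean(0); print('post',q,st[k,4],np.hypot(*(q[:2]-ctr)),np.degrees(np.arctan2(*(q[:2]-ctr)[::-1])))
# lane: points z 20..32 with x<ctr-.12
# lane plateau z~? list
s=(z>.015)&(z<.034)&(P[...,0]<ctr[0]-.125)&(abs(P[...,1]-ctr[1])<.08)&(P[...,0]>ctr[0]-.21)
L=P[s]; print('lane',len(L),L.mean(0),np.unique(np.round(L[:,2],3),return_counts=True))
r=cv2.minAreaRect((L[:,:2]*1000).astype(np.float32)); print(r)
s=(abs(z-.125)<.004)&(P[...,0]>ctr[0]); L=P[s]; print('reader',len(L),cv2.minAreaRect((L[:,:2]*1000).astype(np.float32)))
# filled cassette tops
m=((abs(z-.072)<.003)&(R<.094)&(R>.025)).astype(np.uint8)
n,l,st,c=cv2.connectedComponentsWithStats(m)
for k in range(1,n):
    if st[k,4]>30:
        q=P[l==k][:,:2]-ctr; print('cass',np.degrees(np.arctan2(*q.mean(0)[::-1])),st[k,4],cv2.fitLine((q*1000).astype(np.float32),2,0,.01,.01).ravel())
E
```

```text
hub px [ 0.64588376 -0.27994037  0.012     ]
ctr [ 0.64204942 -0.27780697] 107 0.001026008125924835
post [ 0.65273488 -0.17088091  0.071227  ] 77 0.10745864552552474 84.29319374409685
post [ 0.55510111 -0.21492124  0.07156045] 68 0.1073062093131217 144.1235082234062
post [ 0.54434384 -0.32128216  0.07156799] 54 0.10694144218838347 -156.01279148488533
post [ 0.72891858 -0.34016798  0.07107354] 59 0.10693525004593495 -35.67353828972655
post [ 0.6313248  -0.38392431  0.07156734] 51 0.10665790087368848 -95.77093106058872
lane 829 [ 0.48222942 -0.30123256  0.02665966] (array([0.015, 0.016, 0.017, 0.018, 0.019, 0.02 , 0.021, 0.022, 0.023,
       0.024, 0.025, 0.026, 0.027, 0.028, 0.029, 0.03 , 0.031, 0.032,
       0.033]), array([  2,   5,   6,   5,   8,   6,  14,  44,  72,  74,  67,  69,  69,
        76,  97, 127,  73,  14,   1]))
((480.5784912109375, -300.8446044921875), (78.89713287353516, 38.5075569152832), 8.78964614868164)
reader 8583 ((760.8597412109375, -260.2294616699219), (108.9435043334961, 89.36597442626953), 8.05915355682373)
cass 54.34466866289447 549 [ 0.5836894  0.811977  34.190903  47.66004  ]
cass 173.98923973958696 494 [  0.9948074   -0.10177524 -57.675716     6.0729136 ]
cass -125.81350773715137 444 [  0.5847337   0.8112253 -33.514267  -46.445595 ]
```

```bash
python3 - <<'E'
from h import *
for n in('wrist','scene'):
    f=snap(n) if n=='scene' else dict(np.load('last_wrist.npz'))
    P=cloud(f).reshape(-1,3)
    s=(P[:,2]>.03)&(P[:,2]<.11)&(P[:,0]>.42)&(P[:,0]<.8)&(P[:,1]>-.65)&(P[:,1]<-.395)
    h=np.zeros((13,19),int); q=P[s]; np.add.at(h,(((-.395-q[:,1])/.02).astype(int),((q[:,0]-.42)/.02).astype(int)),1); print(h)
c=np.array([.642,-.278]);R=.1075
a=np.radians(np.append(np.arange(-95.8,-261,-10),-262.15));X=c+R*np.c_[np.cos(a),np.sin(a)]
print(X[0]);print(np.round(np.diff(X,axis=0)[:,::-1]*1000,1).tolist())
E
```

```text
[[  0   0   0   0   0   0   0   0   0   0   0   0   0   0   0   0   0   0
    0]
 [  0   0   0   0   0   0   0   0   0   0   0   0   0   0   0   0   0   0
    0]
 [  0   0   0   0   0   0   0   0   0   0   0   0   0   0   0   0   0   0
    0]
 [  0   0   0   0   0   0   0   0   0   0   0   0   0   0   0   0   0   0
    0]
 [  0   0   0   0   0   0   0   0   0   0   0   0   0   0   0   0   0   0
    0]
 [  0   0   0   0  22 111  59   0   0   0   0   0   0   0   0   0   0   0
    0]
 [  0   0   0   0 130 137 158  35   0   0   0   0   0   0   0   0  14   0
    0]
 [  0   0   0   0 143 146 147  41   0   0   0   0   0   0   0   0   0   0
    0]
 [  0   0   0   0  55  60  58   3   0   0   0   0   0   0   0   0   0   0
    0]
 [  0   0   0   0   0   0   0   0   0   0   0   0   0  20  14   0   0   0
    0]
 [  0   0   0   0   0   0   0   0   0   0   0   0   0   0   0   0   0   0
    0]
 [  0   0   0   0   0   0   0   0   0   0   0   0   0   0   0   0   0   0
    0]
 [  0   0   0   0   0   0   0   0   0   0   0   0   0   0   0   0   0   0
    0]]
[[ 0  0  0  0  0  0  0  0  0  0  0  0  0  0  0
[... 294 characters left out ...]
  0  0  0  0  6  0]
 [ 0  0  0  1 16 11 13  3  0  0  0  0  0  0  0  0 13  1  0]
 [ 0  0  0  1 13 11 11  3  0  0  0  0  0  0  0  0  0  1  0]
 [ 0  0  0  0  3 12 10  1  0  0  0  0  0  1  0  0  0  0  0]
 [ 0  0  0  0  0  0  1  0  0  0  0  1 82 74 46  0  0  0  0]
 [ 0  0  0  0  0  0  0  0  0  0  0 37 26  0  3  0  0  0  0]
 [15  1  0  0  0  0  0  0  0  0  0 15  2  0  0  0  0  0  0]
 [14  5  0  0  0  0  0  0  0  0  0  0  0  0  0  0  0  0  0]]
[ 0.63113645 -0.38494968]
[[3.5, -18.4], [6.7, -17.5], [9.6, -16.1], [12.2, -14.2], [14.5, -11.8], [16.4, -9.1], [17.7, -6.2], [18.5, -3.0], [18.7, 0.3], [18.4, 3.5], [17.5, 6.7], [16.1, 9.6], [14.2, 12.2], [11.8, 14.5], [9.1, 16.4], [6.2, 17.7], [2.3, 11.7]]
```

Request:
send_rows --commands '[[[-19,8,0,0,0,0],[-19,8,0,0,0,0],[-19,8,10,0,0,0],[-19,7,30,0,0,0],[0,0,40,0,0,0],[0,0,40,0,0,0],[0,0,40,0,0,0],[0,0,30,0,0,0],[0,0,0,0,0,0],[0,0,0,0,0,0]]]' --grip 40 --grip_force 30

```text
clock: 2.17
eef_pos: [0.6307, -0.3841, 0.09]
ee_rot: [-2.217, -2.221, 0.001]
contact_force: [0.9, 0.3, 0.8]
opening: 0.0398
```

Request:
send_rows --commands '[[[0,0,25,0,0,0],[0,0,20,0,0,0],[0,0,0,0,0,0],[0,0,0,0,0,0]]]'

```text
clock: 2.5
eef_pos: [0.6319, -0.3859, 0.0485]
ee_rot: [2.22, 2.221, 0.001]
contact_force: [1.7, -0.1, 0.8]
opening: 0.04
```

Request:
send_rows --commands '[[[0,0,0,0,0,0],[0,0,0,0,0,0],[0,0,0,0,0,0],[0,0,0,0,0,0],[0,0,0,0,0,0]]]' --grip 0

```text
clock: 2.92
eef_pos: [0.6322, -0.3867, 0.049]
ee_rot: [2.219, 2.219, 0.002]
contact_force: [-0.5, 0.5, 8.0]
opening: 0.0083
```

Request:
send_rows --commands '[[[2,-9,0,0,0,0],[1.5,-9.4,0,0,0,0],[6.7,-17.5,0,0,0,0],[9.6,-16.1,0,0,0,0],[12.2,-14.2,0,0,0,0],[14.5,-11.8,0,0,0,0],[0,0,0,0,0,0]]]'

```text
clock: 3.5
eef_pos: [0.5517, -0.3391, 0.0488]
ee_rot: [2.221, 2.22, -0.0]
contact_force: [-5.1, -1.7, 6.0]
opening: 0.0091
```

```bash
python3 - <<'E'
from h import *
print(state()['eef_pos'],state()['opening'],state()['contact_force'])
f=snap('wrist'); cv2.imwrite('pics/wrist3.png',f['frame'])
E
```

```text
[ 0.55167306 -0.33911215  0.04883471] 0.009077594637754956 [-5.12532998 -1.67082186  6.02490452]
```

View pics/wrist3.png

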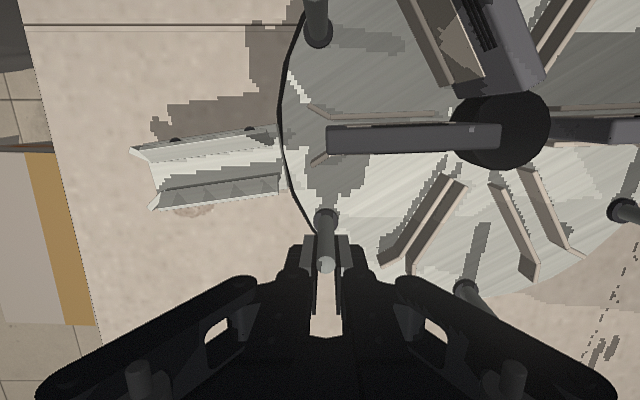

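Request:
send_rows --commands '[[[16.4,-9.1,0,0,0,0],[17.7,-6.2,0,0,0,0],[18.5,-3.0,0,0,0,0],[18.7,0.3,0,0,0,0],[18.4,3.5,0,0,0,0],[17.5,6.7,0,0,0,0],[16.1,9.6,0,0,0,0],[14.2,12.2,0,0,0,0],[0,0,0,0,0,0]]]'

```text
clock: 4.3
eef_pos: [0.571, -0.1986, 0.0485]
ee_rot: [2.215, 2.224, 0.006]
contact_force: [-2.0, 4.2, 10.6]
opening: 0.0083
```

Request:
send_rows --commands '[[[11.8,14.5,0,0,0,0],[9.1,16.4,0,0,0,0],[6.2,17.7,0,0,0,0],[1.3,6.7,0,0,0,0],[1.0,5.0,0,0,0,0],[0,0,0,0,0,0],[0,0,0,0,0,0]]]'

```text
clock: 4.88
eef_pos: [0.6288, -0.1727, 0.0481]
ee_rot: [2.22, 2.22, 0.003]
contact_force: [0.3, 1.7, 6.0]
opening: 0.009
```

Request:
send_rows --commands '[[[0,0,0,0,0,0],[0,0,0,0,0,0],[0,0,-30,0,0,0],[0,0,-40,0,0,0],[0,0,-40,0,0,0],[0,0,-40,0,0,0],[-20,-10,-40,0,0,0],[-25,-10,-30,0,0,0]]]' --grip 40

```text
clock: 5.55
eef_pos: [0.6089, -0.2136, 0.2659]
ee_rot: [2.216, 2.226, 0.004]
contact_force: [1.7, -1.5, 0.1]
opening: 0.04
```

```bash
cat > car.py <<'E'
from h import *
f=snap('wrist'); P=cloud(f); z=P[...,2]; ctr=np.array([.642,-.278])
print(state()['eef_pos'],state()['opening'])
R=np.hypot(P[...,0]-ctr[0],P[...,1]-ctr[1])
m=((z>.066)&(z<.077)&(R>.1)&(R<.116)).astype(np.uint8)
n,l,st,c=cv2.connectedComponentsWithStats(m)
for k in range(1,n):
    if st[k,4]>15:
        q=P[l==k].mean(0); print('post',q,st[k,4],np.hypot(*(q[:2]-ctr)),np.degrees(np.arctan2(*(q[:2]-ctr)[::-1])))
m=((abs(z-.072)<.003)&(R<.094)&(R>.025)).astype(np.uint8)
n,l,st,c=cv2.connectedComponentsWithStats(m)
for k in range(1,n):
    if st[k,4]>80:
        q=P[l==k][:,:2]-ctr; L=cv2.fitLine((q*1000).astype(np.float32),2,0,.01,.01).ravel(); print('cass',np.degrees(np.arctan2(*q.mean(0)[::-1])),np.degrees(np.arctan2(L[1],L[0])),st[k,4])
E
python3 car.py; python3 -c "
from h import *
f=dict(np.load('last_wrist.npz'));cv2.imwrite('pics/wrist4.png',f['frame'])"
```

```text
[ 0.60722108 -0.22334497  0.27234884] 0.04003695039530199
post [ 0.62774525 -0.17064047  0.07189409] 63 0.10830173793574577 97.56325465513908
post [ 0.72673742 -0.21121063  0.07135212] 68 0.10789461955050181 38.24490142136428
post [ 0.54307021 -0.23593859  0.07142064] 61 0.10750007660766442 156.96653698379257
post [ 0.6561961  -0.38301864  0.07115563] 54 0.10597378703446562 -82.30159260114145
cass 68.00038641952666 67.74571 500
cass 8.897029281013758 7.819606 335
cass -112.6675569661292 67.746735 381
```

View pics/wrist4.png

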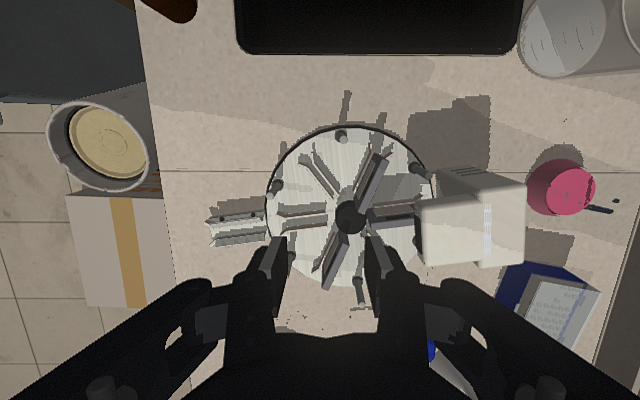

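Request:
send_rows --commands '[[[35,-4,-2,0,0,0],[35,-4,-2,0,0,0],[35,-4,-2,0,0,0],[35,-4,-2,0,0,0],[35,-4,-2,0,0,0],[35,-4,0,0,0,0],[35,-4,0,0,0,0],[35,-4,0,0,0,0],[35,-4,0,0,0,0],[30,0,0,0,0,0]]]' --grip 85

```text
clock: 6.43
eef_pos: [0.571, 0.1314, 0.2726]
ee_rot: [-2.22, -2.222, 0.0]
contact_force: [1.1, 0.2, 0.1]
opening: 0.0848
```

Request:
send_rows --commands '[[[0,0,0,0,0,0],[0,0,0,0,0,0],[0,0,0,0,0,0]]]'

```text
clock: 6.68
eef_pos: [0.5722, 0.1282, 0.2724]
ee_rot: [2.222, 2.22, -0.001]
contact_force: [0.2, 0.4, 0.4]
opening: 0.0849
```

```bash
python3 - <<'E'
from h import *
f=snap('wrist'); P=cloud(f); z=P[...,2]; print(state()['eef_pos'])
cv2.imwrite('pics/rack.png',f['frame'])
B=(P[...,0]>.4)&(P[...,0]<.75)&(P[...,1]>.02)&(P[...,1]<.35)
print(np.histogram(z[B],bins=np.arange(-.03,.12,.005)))
for lo,hi in((.02,.028),(.044,.052),(.064,.072)):
    m=(B&(z>lo)&(z<hi)).astype(np.uint8)
    n,l,st,c=cv2.connectedComponentsWithStats(m)
    for k in range(1,n):
        if st[k,4]>60:
            q=P[l==k]; r=cv2.minAreaRect((q[:,:2]*1000).astype(np.float32)); print(lo,st[k,4],np.round(q.mean(0),4),r,c[k])
E
```

```text
[0.57229985 0.1275438  0.27244634]
(array([    3,     4,     6,     3,     5,  5843, 45280,  4961,   120,
          83,   841,   189,    50,    70,   108,  1086,    39,    43,
          53,   486,     7,     0,     0,     0,     0,     0,     0,
           0,     0]), array([-3.0000000e-02, -2.5000000e-02, -2.0000000e-02, -1.5000000e-02,
       -1.0000000e-02, -5.0000000e-03,  6.9388939e-18,  5.0000000e-03,
        1.0000000e-02,  1.5000000e-02,  2.0000000e-02,  2.5000000e-02,
        3.0000000e-02,  3.5000000e-02,  4.0000000e-02,  4.5000000e-02,
        5.0000000e-02,  5.5000000e-02,  6.0000000e-02,  6.5000000e-02,
        7.0000000e-02,  7.5000000e-02,  8.0000000e-02,  8.5000000e-02,
        9.0000000e-02,  9.5000000e-02,  1.0000000e-01,  1.0500000e-01,
        1.1000000e-01,  1.1500000e-01]))
0.02 130 [0.539  0.2379 0.0242] ((538.7723999023438, 237.44430541992188), (75.47933197021484, 3.4994211196899414), 18.016576766967773) [299.30769231  80.02307692]
0.02 262 [0.5447 0.2217 0.0241] ((544.1148071289062, 221.81581115722656), (74.556396484375, 5.740860939025879), 18.184619903564453
[... 458 characters left out ...]
33398), 17.88121223449707) [327.00414938 164.97095436]
0.044 572 [0.5426 0.2292 0.0479] ((542.1369018554688, 229.1469268798828), (69.36627960205078, 11.579482078552246), 18.04061508178711) [300.77272727  85.81468531]
0.044 503 [0.557  0.1765 0.0481] ((556.5858154296875, 176.188720703125), (69.90525817871094, 11.369003295898438), 17.949243545532227) [313.65805169 132.13518887]
0.044 73 [0.5762 0.1303 0.0478] ((575.9189453125, 130.29678344726562), (67.35050964355469, 1.299743413925171), 17.96785545349121) [329.38356164 169.71232877]
0.064 504 [0.5768 0.1256 0.068 ] ((576.8214721679688, 125.21623229980469), (69.69404602050781, 11.639463424682617), 18.597970962524414) [330.10912698 176.61507937]
```

View pics/rack.png

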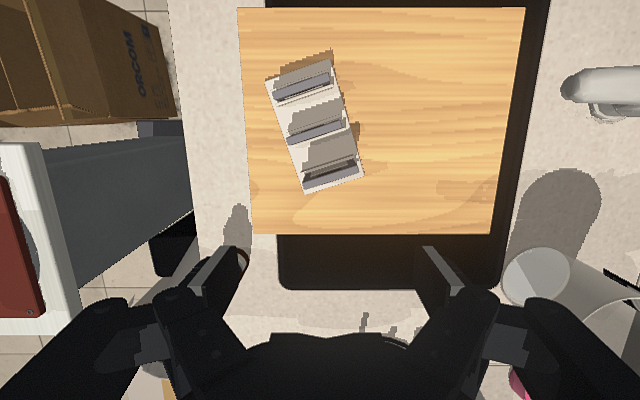

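Request:
send_rows --commands '[[[0,0,0,0,0,7.1],[0,0,0,0,0,7.1],[0,0,0,0,0,7.1],[0,0,0,0,0,7.1],[0,0,10,0,0,7.1],[0,0,10,0,0,7.1],[0,0,20,0,0,7.1],[0,0,20,0,0,7.1],[0,0,30,0,0,7.1],[0,0,30,0,0,7.1]]]' --grip 45

```text
clock: 7.57
eef_pos: [0.5729, 0.1272, 0.1523]
ee_rot: [3.101, 0.504, 0.003]
contact_force: [0.7, -0.6, -1.0]
opening: 0.0449
```

Request:
send_rows --commands '[[[2,3,15,0,0,0.9],[0,0,0,0,0,0],[0,0,0,0,0,0],[0,0,0,0,0,0]]]'

```text
clock: 7.9
eef_pos: [0.5759, 0.1264, 0.1392]
ee_rot: [-3.102, -0.494, -0.003]
contact_force: [0.6, -0.8, 0.6]
opening: 0.0447
```

```bash
cat > where.py <<'E'
import sys
from h import *
from scipy.spatial.transform import Rotation as Ro
s=state(); M=Ro.from_rotvec(s['ee_rot']).as_matrix(); print(s['clock'],s['eef_pos'],'tool y yaw',np.degrees(np.arctan2(M[1,1],M[0,1])),'z',M[:,2],s['opening'],s['contact_force'])
if len(sys.argv)>2:
    t=np.array([float(a) for a in sys.argv[1:4]]); print('shift mm',(M.T@(t-s['eef_pos'])*1000).round(1))
E
python3 where.py .576 .125 .040; python3 - <<'E'
from h import *
f=snap('wrist'); P=cloud(f); z=P[...,2]
m=((z>.064)&(z<.072)&(P[...,1]>.06)&(P[...,1]<.2)&(P[...,0]>.5)&(P[...,0]<.65)).astype(np.uint8)
n,l,st,c=cv2.connectedComponentsWithStats(m)
for k in range(1,n):
    if st[k,4]>60: q=P[l==k]; print(st[k,4],q.mean(0),cv2.minAreaRect((q[:,:2]*1000).astype(np.float32)),c[k])
E
```

```text
7.9 [0.57594486 0.12638192 0.13916664] tool y yaw -71.91214467128918 z [ 1.72391567e-03  3.98887401e-04 -9.99998435e-01] 0.0446900365276505 [ 0.56899844 -0.77006555  0.60968318]
shift mm [-0.6  1.3 99.2]
1212 [0.57907647 0.12584344 0.06800133] ((577.5381469726562, 125.2591552734375), (69.34136199951172, 11.379612922668457), 17.35081672668457) [327.19141914 204.62706271]
```

Request:
send_rows --commands '[[[0,1,30,0,0,0],[0,0,30,0,0,0],[0,0,25,0,0,0],[0,0,14,0,0,0],[0,0,0,0,0,0],[0,0,0,0,0,0]]]'

```text
clock: 8.45
eef_pos: [0.5759, 0.1261, 0.0397]
ee_rot: [-3.102, -0.495, -0.001]
contact_force: [1.5, 0.4, -0.3]
opening: 0.0448
```

Request:
send_rows --commands '[[[0,0,0,0,0,0],[0,0,0,0,0,0],[0,0,0,0,0,0],[0,0,0,0,0,0],[0,0,0,0,0,0],[0,0,0,0,0,0]]]' --grip 0 --grip_force 40

```text
clock: 8.95
eef_pos: [0.5764, 0.1264, 0.0403]
ee_rot: [-3.102, -0.494, -0.004]
contact_force: [-1.3, -0.2, 6.8]
opening: 0.0092
```

```bash
python3 where.py
```

```text
8.95 [0.57640144 0.12638831 0.04033443] tool y yaw -71.8988521964596 z [ 2.36605143e-03  7.83512679e-04 -9.99996894e-01] 0.009233614049809992 [-1.27554106 -0.20397583  6.78613715]
```

Request:
send_rows --commands '[[[0,0,-15,0,0,0],[0,0,-35,0,0,0],[0,0,-35,0,0,0],[0,0,-35,0,0,5],[0,0,-30,0,0,4.9],[-12,34,0,0,0,0],[-12,34,0,0,0,0],[-12,34,0,0,0,0],[-12,34,0,0,0,0],[-12,34,0,0,0,0]]]'

```text
clock: 9.78
eef_pos: [0.5396, -0.0523, 0.1893]
ee_rot: [-3.133, -0.225, -0.001]
contact_force: [1.0, 0.2, -0.2]
opening: 0.0094
```

Request:
send_rows --commands '[[[-12,34,0,0,0,0],[-12,34,0,0,0,0],[-12,34,0,0,0,0],[-12,34,0,0,0,0],[-12,34,0,0,0,0],[-12,34,0,0,0,0],[-12,34,0,0,0,0],[0,0,0,0,0,0],[0,0,0,0,0,0],[0,0,0,0,0,0]]]'

```text
clock: 10.62
eef_pos: [0.491, -0.2979, 0.1888]
ee_rot: [-3.133, -0.224, -0.0]
contact_force: [-0.1, -0.0, -0.7]
opening: 0.0091
```

```bash
python3 where.py .4876 -.3002 .0455; python3 - <<'E'
from h import *
f=snap('wrist'); P=cloud(f);z=P[...,2]
cv2.imwrite('pics/hold.png',f['frame'])
s=(z>.015)&(z<.034)&(P[...,0]<.525)&(P[...,0]>.43)&(abs(P[...,1]+.3)<.05); L=P[s]; print('lane',len(L),L.mean(0) if len(L) else 0)
if len(L): print(cv2.minAreaRect((L[:,:2]*1000).astype(np.float32)))
E
```

```text
10.6167 [ 0.49104987 -0.29790629  0.18877737] tool y yaw -81.81585967147824 z [ 1.12754072e-04  5.13976893e-04 -9.99999862e-01] 0.009064364751747312 [-0.11375475 -0.04558663 -0.71119041]
shift mm [ -3.8   1.8 143.3]
lane 1103 [ 0.49119976 -0.30161706  0.02738174]
((482.1016845703125, -301.06353759765625), (81.3576889038086, 39.61377716064453), 9.393489837646484)
```

View pics/hold.png

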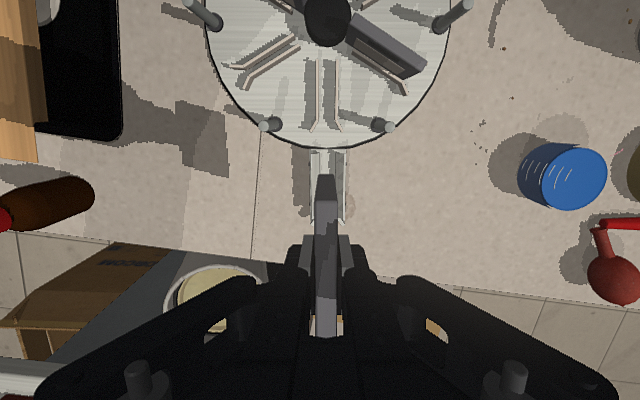

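Request:
send_rows --commands '[[[-2,1,30,0,0,0],[-2,1,30,0,0,0],[0,0,30,0,0,0],[0,0,20,0,0,0],[0,0,13,0,0,0],[0,0,0,0,0,0],[0,0,0,0,0,0]]]'

```text
clock: 11.25
eef_pos: [0.4876, -0.2995, 0.0656]
ee_rot: [-3.132, -0.228, 0.001]
contact_force: [0.5, -0.2, -0.3]
opening: 0.0091
```

```bash
python3 where.py .4876 -.3002 .0455
```

```text
11.25 [ 0.4876085  -0.29946981  0.06555447] tool y yaw -81.69167299572348 z [-9.97918508e-04  7.97013248e-04 -9.99999184e-01] 0.009094100327534407 [ 0.48688444 -0.17329419 -0.29668256]
shift mm [-0.1  0.7 20.1]
```

Request:
send_rows --commands '[[[0,0.7,8,0,0,0],[0,0,6,0,0,0],[0,0,4,0,0,0],[0,0,2,0,0,0],[0,0,0,0,0,0],[0,0,0,0,0,0],[0,0,0,0,0,0]]]'

```text
clock: 11.83
eef_pos: [0.4876, -0.3017, 0.046]
ee_rot: [3.133, 0.224, 0.001]
contact_force: [-0.1, 0.5, -1.1]
opening: 0.0093
```

```bash
python3 where.py .4876 -.3002 .0455; python3 - <<'E'
from h import *
f=snap('wrist'); P=cloud(f);z=P[...,2]
s=(z>.066)&(z<.078)&(P[...,0]<.53)&(abs(P[...,1]+.3)<.02); L=P[s]
if len(L): print(len(L),np.median(L,0),cv2.minAreaRect((L[:,:2]*1000).astype(np.float32)))
E
```

```text
11.8333 [ 0.48760061 -0.30166853  0.04595975] tool y yaw -81.81025826801098 z [ 3.89788478e-04 -1.40796262e-04 -9.99999914e-01] 0.009333870586516106 [-0.11371183  0.50878857 -1.07173245]
shift mm [ 0.2 -1.5  0.5]
3889 [ 0.4963014  -0.30106818  0.07374289] ((490.18231201171875, -300.23980712890625), (34.42405700683594, 64.74845123291016), 78.14994049072266)
```

Request:
send_rows --commands '[[[0,-1,1.5,0,0,0],[0,0,0,0,0,0],[0,0,0,0,0,0]]]'

```text
clock: 12.13
eef_pos: [0.4875, -0.3007, 0.0444]
ee_rot: [3.133, 0.225, 0.001]
contact_force: [0.0, 0.4, 0.5]
opening: 0.0092
```

Request:
send_rows --commands '[[[0,0,0,0,0,0],[0,0,0,0,0,0],[0,0,0,0,0,0],[0,0,0,0,0,0],[0,0,-20,0,0,0],[0,0,-35,0,0,0],[0,0,-35,0,0,0],[-20,0,0,0,0,0],[-20,0,0,0,0,0],[-20,0,0,0,0,0]]]' --grip 36

```text
clock: 12.97
eef_pos: [0.4276, -0.3092, 0.1348]
ee_rot: [3.133, 0.225, 0.002]
contact_force: [-0.2, 0.0, 0.5]
opening: 0.036
```

Request:
send_rows --commands '[[[-17,0,0,0,0,0],[0,0,0,0,0,0],[0,0,0,0,0,0],[0,0,0,0,0,0],[0,0,0,0,0,0],[0,0,0,0,0,0]]]' --grip 0

```text
clock: 13.47
eef_pos: [0.4118, -0.3112, 0.1341]
ee_rot: [3.133, 0.226, -0.0]
contact_force: [-0.6, 0.2, 0.4]
opening: 0.0002
```

```bash
python3 where.py; python3 car.py; cat > cas.py <<'E'
from h import *
f=dict(np.load('last_wrist.npz')); P=cloud(f);z=P[...,2]
c=np.array([.642,-.278]); a=np.radians(188.2); u=np.array([np.cos(a),np.sin(a)]); n=np.array([-u[1],u[0]])
r=(P[...,:2]-c)@u; l=(P[...,:2]-c)@n
s=(z>.045)&(z<.085)&(abs(l)<.02)&(r>.025)&(r<.2); L=P[s]
t=np.median(L[:,2]); k=s&(abs(z-t)<.005)
print('top z',t,'r',np.percentile(r[k],[1,99]),'lat',np.percentile(l[k],[1,50,99]),'slope',np.degrees(np.polyfit(r[k],l[k],1)[0]),k.sum())
E
python3 cas.py;  python3 -c "
from h import *
f=dict(np.load('last_wrist.npz'));cv2.imwrite('pics/rel.png',f['frame'])"
```

```text
13.4667 [ 0.41181745 -0.31124225  0.13408684] tool y yaw -81.74388601385802 z [-1.55427035e-04 -1.00246553e-04 -9.99999983e-01] 0.0001708802094228683 [-0.55747457  0.1618551   0.36888885]
[ 0.41165677 -0.31128881  0.13404862] 0.0001983775850260101
post [ 0.53834384 -0.23806054  0.06894219] 35 0.11108446662581817 158.92796973535064
post [ 0.55295669 -0.34345421  0.06971576] 67 0.11051228720454462 -143.68103170165978
top z 0.07217336571710421 r [0.12244826 0.19002443] lat [-0.00477595  0.00060089  0.00598872] slope -0.01946783868330473 1741
```

View pics/rel.png

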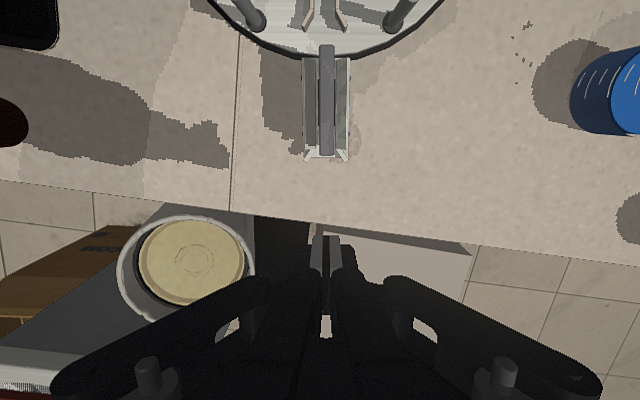

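Request:
send_rows --commands '[[[0,0,35,0,0,0],[0,0,35,0,0,0],[0,0,28,0,0,0],[0,0,0,0,0,0],[8,0,0,0,0,0],[8,0,0,0,0,0],[0,0,0,0,0,0],[0,0,0,0,0,0]]]'

```text
clock: 14.18
eef_pos: [0.429, -0.3096, 0.038]
ee_rot: [3.132, 0.226, 0.004]
contact_force: [-0.2, -0.3, 0.1]
opening: 0.0004
```

Request:
send_rows --commands '[[[5,0,0,0,0,0],[5,0,0,0,0,0],[5,0,0,0,0,0],[5,0,0,0,0,0],[5,0,0,0,0,0],[5,0,0,0,0,0],[5,0,0,0,0,0],[5,0,0,0,0,0],[5,0,0,0,0,0]]]'

```text
clock: 14.93
eef_pos: [0.4719, -0.3028, 0.0361]
ee_rot: [-3.134, -0.224, 0.0]
contact_force: [-0.6, 0.1, 0.3]
opening: -0.0
```

```bash
python3 where.py; python3 car.py; python3 cas.py
```

```text
14.9333 [ 0.47188263 -0.3027679   0.03613114] tool y yaw -81.8053805926792 z [-1.94627776e-04  2.75195935e-05 -9.99999981e-01] -3.2794106661435656e-05 [-0.63572978  0.12016854  0.28891046]
[ 0.47301463 -0.30236792  0.03616117] -6.845162724012182e-05
post [ 0.54262775 -0.23796506  0.07124617] 846 0.10713374459230367 158.05655720574407
post [ 0.55667355 -0.34248227  0.07136912] 839 0.10695123440488481 -142.92119872844424
post [ 0.53511112 -0.29385941  0.07210117] 1344 0.10805903213039135 -171.56043065596336
cass -171.60481703975702 -81.324715 200
top z 0.0723452922908244 r [0.09245496 0.17967676] lat [-0.00530129  0.00028124  0.00614234] slope 0.00034470752481838464 5882
```

Request:
send_rows --commands '[[[5,0,0,0,0,0],[5,0,0,0,0,0],[5,0,0,0,0,0],[5,0,0,0,0,0],[5,0,0,0,0,0],[5,0,0,0,0,0],[0,0,0,0,0,0]]]'

```text
clock: 15.57
eef_pos: [0.5024, -0.2981, 0.0362]
ee_rot: [3.133, 0.226, 0.001]
contact_force: [-0.6, 0.2, 0.7]
opening: -0.0
```

Request:
send_rows --commands '[[[5,0,0,0,0,0],[5,0,0,0,0,0],[5,0,0,0,0,0],[5,0,0,0,0,0],[5,0,0,0,0,0],[3,0,0,0,0,0],[0,0,0,0,0,0]]]'

```text
clock: 16.15
eef_pos: [0.5298, -0.2942, 0.0362]
ee_rot: [3.133, 0.226, 0.001]
contact_force: [0.8, 0.1, -0.5]
opening: 0.0003
```

```bash
python3 where.py; python3 car.py; python3 cas.py
```

```text
16.15 [ 0.52975603 -0.2942445   0.03615491] tool y yaw -81.75847395797103 z [ 3.54897101e-04 -6.09637792e-05 -9.99999935e-01] 0.0002797878323048517 [ 0.80104034  0.10832212 -0.47142463]
[ 0.52928799 -0.29441635  0.03615107] -0.00012435878175968832
post [ 0.54396453 -0.23772961  0.07100171] 605 0.10598423117788246 157.66843237435424
post [ 0.55802599 -0.34242839  0.07112123] 596 0.10584258016546631 -142.50306465900152
post [ 0.53805959 -0.29321923  0.07282417] 665 0.10504871788336989 -171.66979436022464
cass -112.61241903138712 67.77299 6652
cass -171.60923379289534 8.127572 4537
top z 0.07233805801922946 r [0.03357324 0.12112909] lat [-5.50385700e-03  3.47473613e-05  5.91723991e-03] slope -0.07166859901881839 5909
```

Request:
send_rows --commands '[[[3,0,0,0,0,0],[3,0,0,0,0,0],[2,0,0,0,0,0],[2,0,0,0,0,0],[1,0,0,0,0,0],[0,0,0,0,0,0],[0,0,0,0,0,0]]]'

```text
clock: 16.78
eef_pos: [0.5399, -0.293, 0.0362]
ee_rot: [3.133, 0.225, 0.0]
contact_force: [0.4, 0.3, 0.3]
opening: 0.0003
```

Request:
send_rows --commands '[[[1,0,0,0,0,0],[0,0,0,0,0,0],[0,0,0,0,0,0]]]'

```text
clock: 17.03
eef_pos: [0.5408, -0.2928, 0.0362]
ee_rot: [-3.134, -0.225, -0.0]
contact_force: [0.2, 0.6, -0.4]
opening: 0.0001
```

```bash
python3 where.py; python3 car.py; python3 cas.py
```

```text
17.0333 [ 0.54079817 -0.29281869  0.03621821] tool y yaw -81.7997112640273 z [ 8.66989254e-05  1.41652702e-05 -9.99999996e-01] 0.00011338234760229961 [ 0.17602543  0.6448234  -0.40830786]
[ 0.54079735 -0.2928436   0.03621244] 9.675000981476739e-05
post [ 0.62643483 -0.17489122  0.06833969] 333 0.10427700680297422 98.58448204071559
post [ 0.655034   -0.38081742  0.06757846] 250 0.1036402728755971 -82.77524369935229
post [ 0.54412047 -0.23763861  0.0709856 ] 578 0.10587466282734823 157.59081582589957
post [ 0.55814571 -0.34243084  0.07107789] 571 0.10574911205809986 -142.4625258030264
post [ 0.53638067 -0.2936891   0.07393109] 231 0.10677823547239547 -171.55085035803816
cass -112.43858753653713 67.681885 6010
cass -171.8945866344708 8.297881 4954
top z 0.07233382759936752 r [0.02555235 0.11044557] lat [-5.74966868e-03 -5.81567844e-05  5.65434164e-03] slope 0.29794505761130236 5602
```

Request:
send_rows --commands '[[[1,0,0,0,0,0],[1,0,0,0,0,0],[0,0,0,0,0,0],[0,0,0,0,0,0]]]'

```text
clock: 17.42
eef_pos: [0.5423, -0.2928, 0.0361]
ee_rot: [-3.134, -0.224, 0.001]
contact_force: [-3.3, 0.2, 2.4]
opening: -0.0001
```

Request:
send_rows --commands '[[[1,0,0,0,0,0],[0,0,0,0,0,0],[0,0,0,0,0,0]]]'

```text
clock: 17.67
eef_pos: [0.5423, -0.2929, 0.0361]
ee_rot: [-3.133, -0.223, 0.003]
contact_force: [-7.6, -0.2, 5.2]
opening: 0.0003
```

Request:
send_rows --commands '[[[1,0,0,0,0,0],[0,0,0,0,0,0],[0,0,0,0,0,0]]]'

```text
clock: 17.92
eef_pos: [0.5424, -0.2932, 0.0361]
ee_rot: [-3.133, -0.222, 0.006]
contact_force: [-12.0, -0.4, 8.1]
opening: 0.0
```

Request:
send_rows --commands '[[[-6,0,0,0,0,0],[-12,0,0,0,0,0],[-25,0,0,0,0,0],[-25,0,0,0,0,0],[0,0,-35,0,0,0],[0,0,-35,0,0,0],[0,0,-35,0,0,0],[0,0,-20,0,0,0],[0,0,0,0,0,0],[0,0,0,0,0,0]]]'

```text
clock: 18.75
eef_pos: [0.4778, -0.3022, 0.1624]
ee_rot: [3.133, 0.225, 0.005]
contact_force: [-0.4, 0.3, -0.6]
opening: 0.0002
```

Request:
send_rows --commands '[[[0,0,0,0,0,0],[0,0,0,0,0,0],[0,0,0,0,0,0]]]'

```text
clock: 19.0
eef_pos: [0.4767, -0.3016, 0.1598]
ee_rot: [-3.133, -0.225, 0.003]
contact_force: [0.3, 0.3, -0.7]
opening: 0.0
```

```bash
python3 where.py; python3 car.py; python3 cas.py;  python3 -c "
from h import *
f=dict(np.load('last_wrist.npz'));cv2.imwrite('pics/fin.png',f['frame'])"
```

```text
19.0 [ 0.47667461 -0.30159818  0.15982947] tool y yaw -81.79819571744754 z [-2.05565275e-03  7.91808181e-04 -9.99997574e-01] 2.0870029473799742e-05 [ 0.3259706   0.30481201 -0.74982678]
[ 0.47682317 -0.30166311  0.15999912] -0.00026958248628753095
post [ 0.54266041 -0.23790596  0.07155009] 154 0.10712556353397393 158.02070735978586
post [ 0.55721572 -0.34330051  0.07161109] 153 0.1070164964847765 -142.39668357219742
cass -112.6298669362666 70.39721 1134
cass -171.71029802351867 8.613866 1390
top z 0.07214873975760698 r [0.02561439 0.08942714] lat [-0.00544478  0.00031128  0.00541292] slope 0.46212144492873564 1455
```

View pics/fin.png

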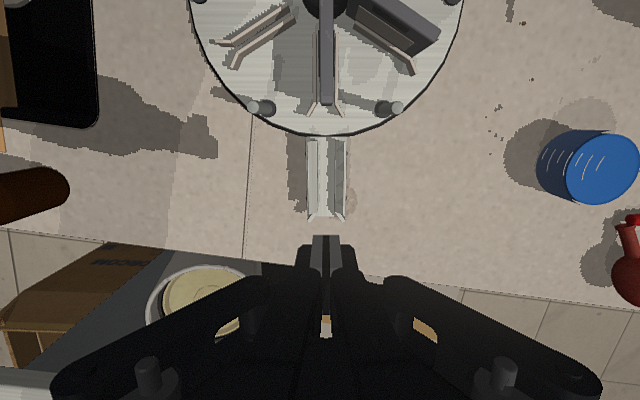

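```bash
python3 -c "
from rig import hand_in
print(hand_in())"
```

```text
the job is handed in; nothing more can be done
None
```

The tall cassette is home in the wide slot, upright against the hub and released. I handed the job in at about 19 s of robot time, with no verdict reported.

- **Carousel:** I turned it about 166° clockwise in one arc, by lightly gripping one post with the fingers rather than only pushing it. The wide slot ended at about 187.7°, and I measured the lane at about 188.2°, so the mouth is within roughly 1 mm of the load point.
- **Cassette in the lane:** I lifted the tall cassette from the rack, stood it mid-lane and let go. A check showed it upright, with its top at 72 mm and within 1 mm of the lane's centre line.
- **Push home:** I pushed it with closed fingertips until they stopped moving and the contact force rose to 12 N along the push (about 14 N in all), which I took as the hub.
- **Last check, after backing off:**
  - The cassette's top is at 72 mm, its side offset about 0.3 mm and its heading within 0.5° of the lane.
  - Its outer end read about 90 mm from the axis, against 92 mm nominal. That is within the 2 mm calibration tolerance, but the inner end read 25.6 mm instead of 21 mm. I put that down to the hub end sitting at the edge of the picture.
  - The slot still faces the lane at about 187.8°, and the gripper was clear of everything.
- **Not re-measured:** I did not measure the low cassettes, bottle or beaker again at the end. My moves were planned to keep clear of them, and I saw no unexpected contact force at the end of any move.

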